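# Put the acrylic organizer back together with its things inside

### The job

Rebuild the clear acrylic organizer on its base tier and tidy the small things into it: the grey comb lies flat in the base tier, the deeper tray with the white grip bar goes on the base tier and holds the steel nail clipper, lying flat, and the shallow tray with the black grip bar goes on top of that and holds the closed blue jar, standing. Each tray must sit fully down on the tier below, squarely over it and facing the same way, and the clipper and the jar may be in either compartment of their tray. Keep the jar upright the whole time and leave the hairbrush, the deodorant and the cream tin where they are.

Things in the scene. Friction and masses are not known exactly. Their poses are not given: they have to be found in the camera images.
- base_tier: Lowest tier, stuck to the shelf: clear open acrylic box, no bar inside, 4 dark round pads on its floor. Outside 172 (its x) x 104 (y) x 44 mm high, walls 4, floor 5, inside 164 x 96 mm. Origin: centre of underside, z up. Long side within 0.35 rad of world y. The next tray's runners drop between its long walls with 4 mm play each side, 27 mm sliding each way along x.
- middle_tray: Loose deep clear tray, white bar, about 240 g. 172 (x) x 104 (y) mm, walls 4. Origin: centre, at the bottom of its 2 runners (5 mm deep, 110 long, along x at y = +-40); floor top z = 9, rim 47 mm. Bar = solid mid wall at x = 0, 10 mm thick in x, 96 long in y, top z = 40: grip it along x. 2 compartments 77 x 96 mm. Seated: floor on the base's rim, origin 39 mm above the base's.
- top_tray: Loose shallow clear tray, black bar, about 200 g. Plan, walls, floor, runners, origin, bar thickness and compartments as the middle tray, but rim at z = 35 mm and the black bar's top at 47 mm, proud of the rim, so no tray can sit on it. Seated on the middle tray its floor rests on that rim, origin 42 mm above the middle tray's origin, same play.
- comb: Grey plastic comb lying flat, 130 mm (its x) by 28 mm (its y) by 7 mm thick, 30 g. Origin: centre of its underside, z up. Grip it across its 28 mm width.
- nail_clipper: Folded steel nail clipper lying flat, 62 mm (its x) by 14 mm (its y) by 12 mm high, 40 g. Origin: centre of its underside, z up. Grip it across its 14 mm width.
- jar: Small blue ceramic jar with a white twist cap screwed on (one solid piece), standing, 110 g: body 42 mm across and 32 mm high with a blue shoulder, cap 31 mm across from there up to 46 mm. Origin: centre of its underside, z up.
- hairbrush: Bystander, loose: wooden hairbrush lying bristles down on the far side of the trays, 210 mm long (its x) by 56 mm by 30 mm high. Origin: under the joint of head and handle.
- deodorant: Bystander, loose: green roll-on bottle with a white cap, standing at the right end, 42 mm across, 100 mm high. Origin: centre of its underside.
- cream_tin: Bystander, loose: flat round tin with a brass-coloured lid at the left end, 74 mm across, 24 mm high. Origin: centre of its underside.
There are look-alikes about, which are no part of the job. Leave any green or purple look-alike of the middle_tray alone.

How it is judged:
By the outcome, as a careful person would: the job done as asked, in the order asked, and still so for the second after the job is handed in, with the robot touching nothing.
It also fails if it takes over 131 s, if anything falls off the work surface, if the arm or the gripper's body presses on something with over 40 N, if the wrist force passes 120 N, or if a joint passes its speed limit or range.

### The arm

A 7-joint arm with a two-finger parallel gripper is mounted at the origin on the work surface. World frame = base frame: x ahead of the robot, y to its left, z up, the work surface at z = 0. Lengths are in m, angles in rad, forces in N, time in s.
With the tool pointing down it reaches from about 0.4 to 0.875 m from the base axis. Payload 19.3 kg.
Tool frame: the origin (TCP) lies at the very end of the fingers, on their centre line; the grasp point (between the pads) lies 19 mm behind it (robot.grip_point_offset is the z of the grasp point in the tool frame, in m); z points along the fingers, y is the line along which they close (so a half turn about z gives the same grasp; the last joint's range is limited). The gripper opens to 85 mm and grips with 20 to 120 N. Pads are 22 mm wide; open, the fingers measure 114 mm over their backs; the gripper's body (76 mm by 85 mm) begins 54 mm behind the grasp point. The pads swing forward as they close: fully open they stand 13 mm farther back than shut.
Start: joints at [-1.302, 0.521, -0.036, 1.599, 0.021, 1.021, -0.113], TCP at [0.208, 0.589, 0.231] pointing down, gripper open.
Joint ranges: [-2.91, 2.91], [-0.3, 2.13], [-1.5, 1.42], [0.17, 2.43], [-1.26, 4.41], [0.16, 1.93], [-2.52, 2.52]. Speed limits (rad/s): [1.89, 1.89, 2.39, 2.39, 3.01, 3.01, 3.01].

### API

Orientations are given as a unit quaternion [w, x, y, z].
In Python, from bench import robot, hand, telemetry, vision, job gives the robot as it stands. Calls block until the motion is done:
- robot.goto(position, orientation): joint-space move of the TCP to a pose.
- robot.move_l(position, frame=None, vel=0.15, guard=None): straight line of the TCP; frame=None keeps the orientation; vel is the mean speed in m/s. With guard (N) it stops when the force on the tool has changed by that much, and returns True; else False.
- robot.goto_joints(angles): joint-space move.
- hand.move_gripper(opening, grip_force=None): opening from 0.0 (shut) to 1.0 (fully open); grip_force is the grip in N (None keeps the last); returns when the fingers have stopped.
- robot.wait(seconds).
- robot.ik(position, orientation): joint angles nearest the present ones, or None.
- telemetry.observe(): the state.
- vision.read_camera(name): name is "side" or "top"; returns a dict with "image" (420x560x3 uint8, red, green, blue), "range_z" (420x560 float32, m along the optical axis (not along the pixel's ray), 0 where there is no reading), "fx", "fy", "cx", "cy" (pixels), "D" ([k1, k2, p1, p2, k3] as OpenCV has them; the pictures are not rectified), "view" (4x4, takes a point from world to camera coordinates). Camera axes: x right, y down, z forward; pixel columns grow to the right and rows downward; lengths in m; the calibration is good to about 2 mm. A picture is of the moment at which its call begins.
A pose or a line that the arm cannot do raises robot.PlanningError and nothing moves.
- job.hand_in(): hands the job in; it is judged then, once.
The state is a dict: "clock": time; "q": joint angles; "joint_vel": joint speeds; "joint_efforts": joint torques, N m; "tool_pos": TCP position; "tool_rot": TCP orientation; "force": force on the tool from outside, world axes, zero at the start; "ft_torque": the same for the moment, N m; "gripper_width": opening from 0.0 (shut) to 1.0 (fully open); "grasp_force": force on a finger pad.
Only numpy, scipy, OpenCV 4.12 (cv2) and the standard library are available. Lean on these libraries where they do the work, as an engineer would, in place of code of your own. Each camera call takes 0.05 s, during which the arm holds its last target. There are 200 camera calls.

## Working session

There is one attempt and no reset: what is moved stays moved. The work goes in short steps, each a Python script; the robot and the scene stay as the last script left them, time stands still between calls to the robot, and variables do not carry over. Pictures are saved under pics/ and viewed, at most 14 in all, crops included, and the job is handed in when it is done.

```bash
ls; mkdir -p pics; python3 - <<'E'
from bench import robot,hand,telemetry,vision,job
import cv2,numpy as np
for n in("side","top"):
    c=vision.read_camera(n); cv2.imwrite(f"pics/{n}0.png",cv2.resize(c["image"][:,:,::-1],(800,600),interpolation=cv2.INTER_CUBIC))
    np.savez(f"{n}0.npz",**c)
    print(n,c["fx"],c["fy"],c["cx"],c["cy"],c["D"],np.round(c["view"],4).tolist(),(c["range_z"]>0).mean())
s=telemetry.observe();print(s["clock"],s["tool_pos"],s["tool_rot"],robot.grip_point_offset)
E
```

```text
pics
side 511.0833260278236 511.0833260278236 283.5180205947044 206.07643642968677 [-0.0320322  0.         0.         0.         0.       ] [[-0.7085, -0.7057, -0.0056, 0.3478], [-0.4201, 0.4281, -0.8001, 0.2067], [0.567, -0.5646, -0.5998, 1.1106], [0.0, 0.0, 0.0, 1.0]] 0.9961904761904762
top 492.7031232112047 492.7031232112047 273.31174011521347 204.56452770666218 [-0.02852036  0.          0.          0.          0.        ] [[-0.064, -0.998, 0.0003, 0.0333], [-0.9745, 0.0624, -0.2157, 0.4972], [0.2152, -0.0141, -0.9765, 1.253], [0.0, 0.0, 0.0, 1.0]] 0.9961394557823129
0.1 [0.20766233 0.58919581 0.23080713] [-5.00048319e-05  1.68606699e-01  9.85683285e-01 -4.89886547e-04] -0.0187
```

View pics/top0.png

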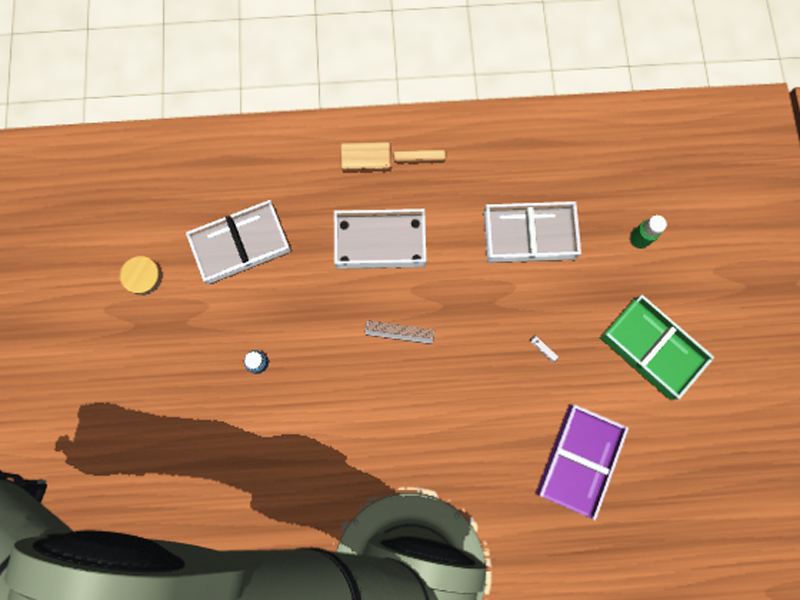

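View pics/side0.png

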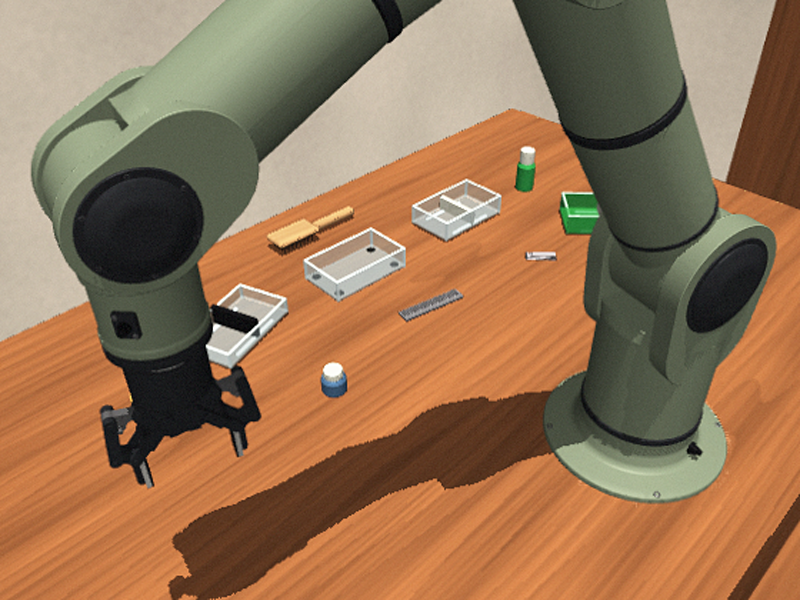

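The top view shows the base tier at about (380,238), the white-bar tray (532,232), the black-bar tray (238,241), the comb (399,331), the clipper (544,348) and the jar (255,361). The side view shows all of them unoccluded, except the black tray, which is partly behind the gripper. Next I'll fit poses from the range data.

```bash
cat > h.py <<'E'
import numpy as np,cv2
def K(c): return np.array([[c["fx"],0,c["cx"]],[0,c["fy"],c["cy"]],[0,0,1.]])
def cloud(c):
    h,w=c["range_z"].shape
    uv=np.stack(np.meshgrid(np.arange(w),np.arange(h)),-1).reshape(-1,1,2).astype(np.float64)
    n=cv2.undistortPoints(uv,K(c),np.array(c["D"])).reshape(-1,2)
    z=c["range_z"].reshape(-1,1).astype(float)
    P=np.hstack([n*z,z]);V=np.array(c["view"])
    W=(P-V[:3,3])@V[:3,:3]
    W[z[:,0]==0]=np.nan
    return W.reshape(h,w,3)
def project(c,p):
    V=np.array(c["view"]);r,_=cv2.Rodrigues(V[:3,:3])
    return cv2.projectPoints(np.atleast_2d(p).astype(float),r,V[:3,3],K(c),np.array(c["D"]))[0].reshape(-1,2)
def ray_at(c,uv,z):
    """world point on plane z seen at pixel(s) uv"""
    n=cv2.undistortPoints(np.array(uv,float).reshape(-1,1,2),K(c),np.array(c["D"])).reshape(-1,2)
    V=np.array(c["view"]);R=V[:3,:3];o=-R.T@V[:3,3]
    d=np.hstack([n,np.ones((len(n),1))])@R
    return o+d*((z-o[2])/d[:,2])[:,None]
E
python3 - <<'E'
from h import *
t=dict(np.load("top0.npz"));s=dict(np.load("side0.npz"))
W=cloud(t);S=cloud(s)
m=lambda W:np.nanmedian(W[...,2][(abs(W[...,2])<.02)])
print("table z",m(W),m(S))
obj={"base":(266,167,40),"mid":(373,162,40),"top":(167,168,40),"comb":(280,232,28),"clip":(380,244,16),"jar":(179,252,14)}
cen={}
for k,(u,v,r) in obj.items():
    p=W[v-r:v+r+1,u-r:u+r+1].reshape(-1,3);p=p[p[:,2]>(.004 if k in("comb","clip") else .02)]
    print(k,"z pct",np.round(np.percentile(p[:,2],[5,50,90,99]),4),len(p))
    rc=cv2.minAreaRect((p[:,:2]*1000).astype(np.float32));print("  top ",np.round(rc[0],1),np.round(rc[1],1),round(rc[2],2))
    c=np.array(rc[0])/1000;R=.11 if r==40 else r*.0025
    q=S.reshape(-1,3);q=q[(np.hypot(*(q[:,:2]-c).T)<R)&(q[:,2]>(.004 if k in("comb","clip") else .02))&(q[:,2]<.06)]
    if len(q)>20:
        rc=cv2.minAreaRect((q[:,:2]*1000).astype(np.float32));print("  side",np.round(rc[0],1),np.round(rc[1],1),round(rc[2],2),"z",np.round(np.percentile(q[:,2],[5,50,90,99]),4))
tiles=[]
for k,(u,v,r) in obj.items():
    r=38 if r==40 else 20
    tiles.append(cv2.resize(t["image"][v-r:v+r,u-r:u+r,::-1],(266,266),interpolation=cv2.INTER_CUBIC))
cv2.imwrite("pics/mos.png",np.vstack([np.hstack(tiles[:3]),np.hstack(tiles[3:])]))
E
```

```text
table z 0.0008976345366061169 0.00036521920167855213
base z pct [0.0219 0.0413 0.0472 0.0505] 678
  top  [612.8  15.1] [172.6 108.3] 87.41
  side [612.   17.2] [178.5 112.9] 87.62 z [0.0213 0.0343 0.0437 0.0465]
mid z pct [0.0223 0.041  0.0493 0.0527] 959
  top  [ 606.6 -278. ] [174.4 107.3] 88.47
  side [ 606.9 -276.7] [186.6 112.2] 88.66 z [0.0216 0.0357 0.0459 0.049 ]
top z pct [0.0229 0.0352 0.0468 0.0515] 704
  top  [624.6 289.2] [108.2 173.3] 19.06
  side [625.3 291.3] [111.2 174.8] 19.25 z [0.0215 0.0321 0.0445 0.0479]
comb z pct [0.0041 0.0059 0.01   0.0132] 630
  top  [432.6 -13. ] [153.7 154.5] 86.24
  side [434.4  -8.8] [ 96.6 120.7] 22.62 z [0.0042 0.006  0.0081 0.0092]
clip z pct [0.0042 0.0076 0.0142 0.0174] 205
  top  [ 381.7 -279.6] [87.6 87.8] 86.06
  side [ 384.2 -277.4] [61.6 34.7] 17.01 z [0.0043 0.0092 0.0123 0.0145]
jar z pct [0.0252 0.0438 0.0491 0.0534] 202
  top  [390.1 260.4] [39.3 40.3] 86.69
  side [388.4 267.3] [41.5 35.7] 40.66 z [0.0221 0.0369 0.0467 0.0483]
```

View pics/mos.png

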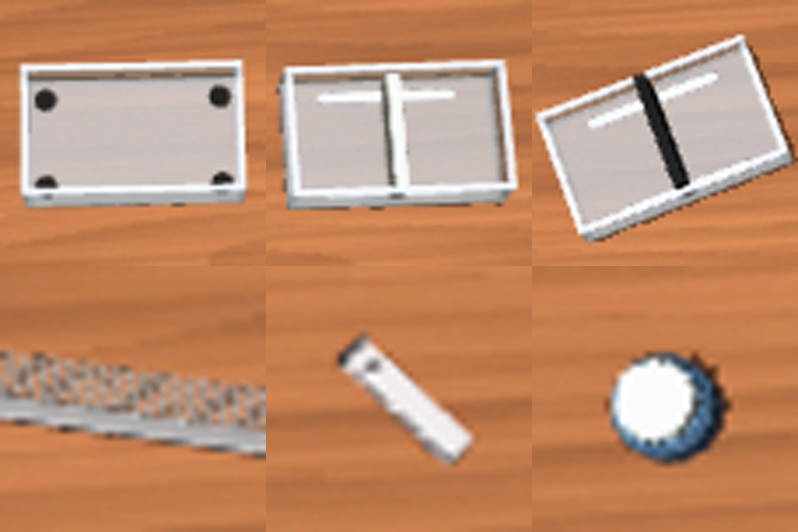

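The mosaic gives clean rim corners. Tile 1 is the base: (23,65), (242,62), (245,188), (23,192). Tiles 2 and 3 are the two trays, with the runner visible as a white streak. The clipper runs diagonally, (350,348) to (464,451), and the jar cap centre is near (655,398). I'll compute poses and overlay wireframes in both views as a check.

```bash
cat > poses.py <<'E'
from h import *
def box(x,y,yaw,L,B,z0,z1):
    c,s=np.cos(yaw),np.sin(yaw);k=np.array([[1,1],[-1,1],[-1,-1],[1,-1]])*[L/2,B/2]
    q=k@np.array([[c,s],[-s,c]])+[x,y]
    return np.array([[*a,z] for z in(z0,z1) for a in q])
def draw(c,im,p,col,f=1):
    q=((project(c,p)+.5)*f-.5)
    n=len(p)//2
    for i in range(n):
        for a,b in((i,(i+1)%n),(i+n,(i+1)%n+n)):
            cv2.line(im,tuple(np.int32(q[a]*16)),tuple(np.int32(q[b]*16)),col,1,cv2.LINE_AA,4)
def rectfit(p):
    """corners TL,TR,BR,BL -> centre, yaw of long side(0..pi)"""
    c=p.mean(0);d=(p[0]-p[1]+p[3]-p[2])[:2];e=(p[0]-p[3]+p[1]-p[2])[:2]
    return c[0],c[1],np.arctan2(d[1],d[0]),np.linalg.norm(d)/2,np.linalg.norm(e)/2
E
python3 - <<'E'
from poses import *
t=dict(np.load("top0.npz"));s=dict(np.load("side0.npz"))
def tile(p,u,v,r): return (np.array(p,float)+.5)*(2*r/266)-.5+[u-r,v-r]
R={}
for k,p,u,v,z in(("base",[(23,65),(242,62),(245,188),(23,192)],266,167,.044),("mid",[(19,70),(239,62),(251,187),(22,197)],373,162,.047),("top",[(5,116),(211,38),(258,156),(51,238)],167,168,.035)):
    R[k]=rectfit(ray_at(t,tile(p,u,v,38),z))
R["clip"]=rectfit(ray_at(t,tile([(338-266,360-266),(365-266,337-266),(473-266,437-266),(455-266,465-266)],380,244,20)[[1,2,3,0]],.012))
comb=(np.array([(366,320.5),(434,331),(433,343),(365.5,332.5)])+.5)*.7-.5
R["comb"]=rectfit(ray_at(t,comb,.006))
j=ray_at(t,tile([(655-532,398-266)],179,252,20),.046)[0];R["jar"]=(j[0],j[1],0,0,0)
for k,v in R.items(): print(k,np.round(v,4))
import json;json.dump({k:[float(a) for a in v[:3]] for k,v in R.items()},open("R.json","w"))
D=dict(base=(.172,.104,0,.044),mid=(.172,.104,.005,.047),top=(.172,.104,.005,.035),comb=(.13,.028,0,.007),clip=(.062,.014,0,.012))
for c,n in((t,"t"),(s,"s")):
    tiles=[]
    for k in("base","mid","top","comb","clip","jar"):
        x,y,w=R[k][:3];u,v=project(c,[x,y,.02])[0]; r=38 if k in D and k!="clip" else 20; f=266/2/r
        M=np.array([[f,0,133-f*u],[0,f,133-f*v]])
        im=np.ascontiguousarray(cv2.warpAffine(c["image"][:,:,::-1],M,(266,266),flags=cv2.INTER_CUBIC))
        if k in D: p=box(x,y,w,*D[k])
        else:
            a=np.arange(0,2*np.pi,.3);C=np.c_[np.cos(a),np.sin(a)]
            p=np.vstack([np.c_[C*.021+[x,y],0*a],np.c_[C*.0155+[x,y],0*a+.046]])
        q=project(c,p)@M[:,:2].T+M[:,2];m=len(p)//2
        for i in range(m):
            for A,B in((i,(i+1)%m),(i+m,(i+1)%m+m)): cv2.line(im,tuple(np.int32(q[A]*16)),tuple(np.int32(q[B]*16)),(255,0,0) if A<m else (0,255,0),1,cv2.LINE_AA,4)
        tiles.append(im)
    cv2.imwrite(f"pics/ov{n}.png",np.vstack([np.hstack(tiles[:3]),np.hstack(tiles[3:])]))
E
```

```text
base [0.6129 0.0148 1.5233 0.1716 0.1027]
mid [ 0.6058 -0.2768  1.5496  0.1758  0.1026]
top [0.6221 0.2877 1.8952 0.1719 0.1062]
clip [ 0.3813 -0.2819  0.7438  0.0606  0.0142]
comb [ 0.4314 -0.0113  1.3512  0.1305  0.0232]
jar [0.3908 0.2609 0.     0.     0.    ]
```

View pics/ovt.png

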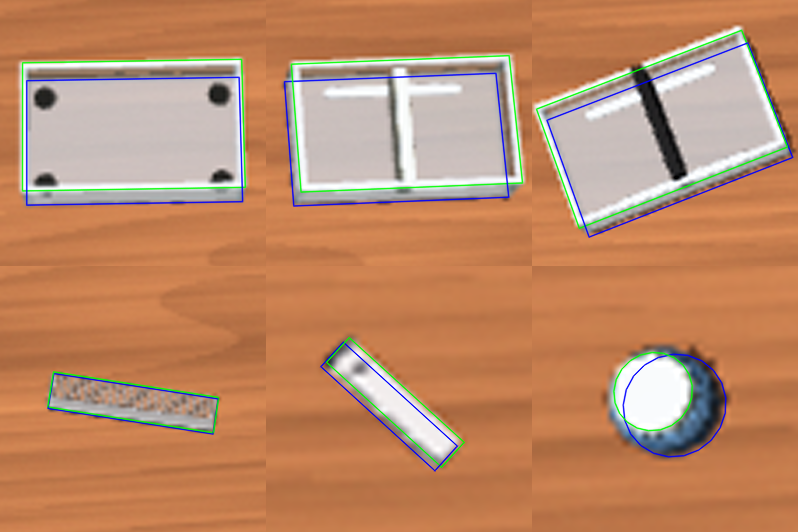

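View pics/ovs.png

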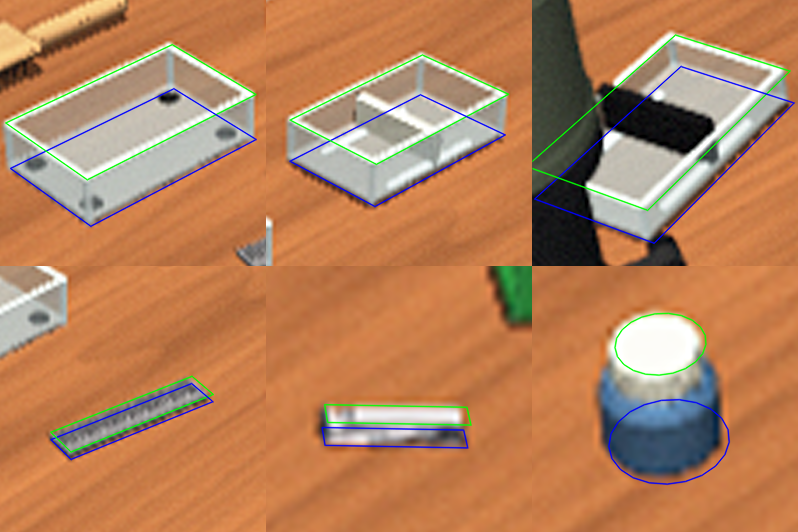

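The wireframes match the edges in both views to about 1 px, including rim, bar, comb and clipper heights, so the poses are good to roughly 2 mm. I'll start with the comb.

```bash
cat > act.py <<'E'
from bench import robot,hand,telemetry,vision,job
import numpy as np,cv2
from scipy.spatial.transform import Rotation as Ro
BASE=np.array([.6130,.0150,1.5240]); TOPZ=.30
P=dict(mid=(.6060,-.2770,1.547),top=(.6223,.2882,1.899),clip=(.3815,-.2815,.744),comb=(.4318,-.0110,1.3512),jar=(.3905,.2620,0))
def quat(a):
    y=np.array([np.cos(a),np.sin(a),0]);z=np.array([0,0,-1.]);x=np.cross(y,z)
    q=Ro.from_matrix(np.c_[x,y,z]).as_quat();return [q[3],*q[:3]]
def bl(dx,dy):
    c,s=np.cos(BASE[2]),np.sin(BASE[2]);return BASE[:2]+[c*dx-s*dy,s*dx+c*dy]
def st(m=""):
    o=telemetry.observe();print(m,"t",round(o["clock"],1),"p",np.round(o["tool_pos"],4),"w",round(o["gripper_width"],3),"g",round(float(np.max(o["grasp_force"])),1),"F",np.round(o["force"],1));return o
def choose(xy,a,xy2,a2):
    best=None
    for k in(-1,0,1):
        j=[robot.ik([*xy,.2],quat(a+k*np.pi)),robot.ik([*xy2,.2],quat(a2+k*np.pi))]
        if all(v is not None for v in j):
            m=max(abs(v[6]) for v in j)
            if best is None or m<best[0]-.01: best=(m,k*np.pi)
    print("choose",best);return best[1]
def pick(xy,a,z,opening,force,lift=.2,guard=15):
    robot.goto([*xy,max(z+.07,.12)],quat(a)); hand.move_gripper(opening)
    g=robot.move_l([*xy,z],vel=.12,guard=guard); st("down hit=%s"%g)
    hand.move_gripper(0.0,force); st("gripped")
    robot.move_l([*xy,lift],vel=.2); return st("lifted")
def place(xy,a,z,opening,guard=6,above=.06,lift=.25,carry=.2):
    robot.goto([*xy,max(carry,z+above)],quat(a))
    robot.move_l([*xy,z+.012],vel=.15)
    g=robot.move_l([*xy,z-.006],vel=.03,guard=guard); st("set hit=%s"%g)
    hand.move_gripper(opening); robot.move_l([*xy,lift],vel=.2); return st("released")
def snap(n,cam="top",roi=None):
    c=vision.read_camera(cam);im=c["image"][:,:,::-1]
    np.savez(n+".npz",**c)
    if roi: u0,v0,u1,v1=roi;im=im[v0:v1,u0:u1]
    f=min(800/im.shape[1],600/im.shape[0]);cv2.imwrite(f"pics/{n}.png",cv2.resize(im,None,fx=f,fy=f,interpolation=cv2.INTER_CUBIC));return c
E
python3 - <<'E'
from act import *
x,y,w=P["comb"];a=w+np.pi/2;a2=BASE[2]+np.pi/2
k=choose((x,y),a,BASE[:2],a2)
pick((x,y),a+k,.003,.55,25)
place(BASE[:2],a2+k,.010,.55)
E
```

```text
choose (np.float64(0.16023288620096995), -3.141592653589793)
down hit=False t 4.0 p [ 0.4321 -0.011   0.0035] w 0.548 g 0.0 F [ 0.4 -0.5 -0.3]
gripped t 4.3 p [ 0.4322 -0.0109  0.0036] w 0.313 g 23.9 F [-1.   0.4  9.7]
lifted t 5.4 p [ 0.4314 -0.0109  0.1993] w 0.314 g 24.6 F [-0.2 -0.1  0.2]
set hit=True t 8.0 p [0.6129 0.0151 0.0077] w 0.314 g 28.5 F [-0.3  0.2 -0.1]
released t 9.7 p [0.6126 0.015  0.2491] w 0.549 g 0.0 F [-0.1  0.3 -1.2]
```

```bash
python3 - <<'E'
from act import *
x,y,w=P["mid"]
k=choose((x,y),w,BASE[:2],BASE[2])
robot.goto([x,y,.2],quat(w+k))
c=snap("comb1",roi=(180,120,440,315))
pick((x,y),w+k,.016,.5,70,lift=.16,guard=10)
snap("mid1",roi=(180,120,440,315))
E
```

```text
choose (np.float64(1.2264394304472865), -3.141592653589793)
down hit=False t 12.6 p [ 0.6064 -0.2773  0.0168] w 0.501 g 0.0 F [-0.  -0.6  0.3]
gripped t 13.0 p [ 0.6064 -0.2769  0.0167] w 0.102 g 68.5 F [-0.5  1.5  7.1]
lifted t 13.8 p [ 0.6056 -0.2765  0.1588] w 0.101 g 68.2 F [-0.9  0.5 -2.6]
```

View pics/comb1.png

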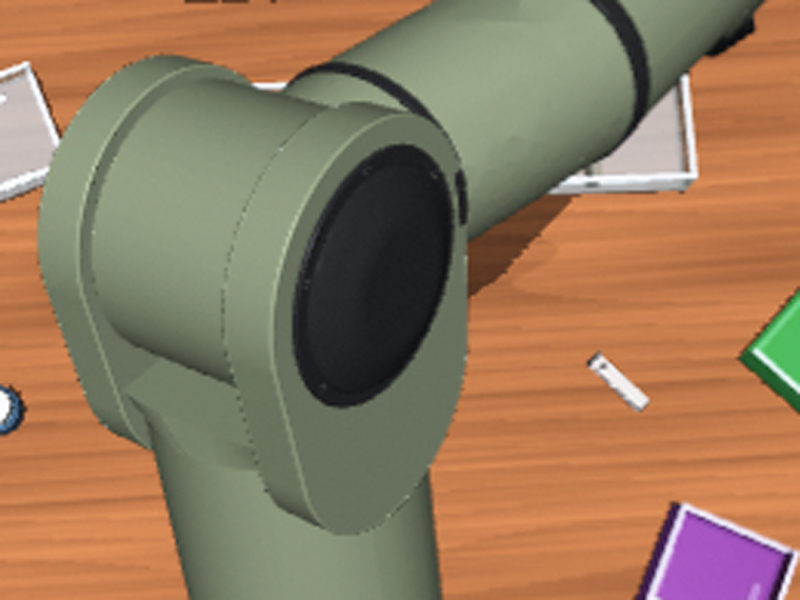

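View pics/mid1.png

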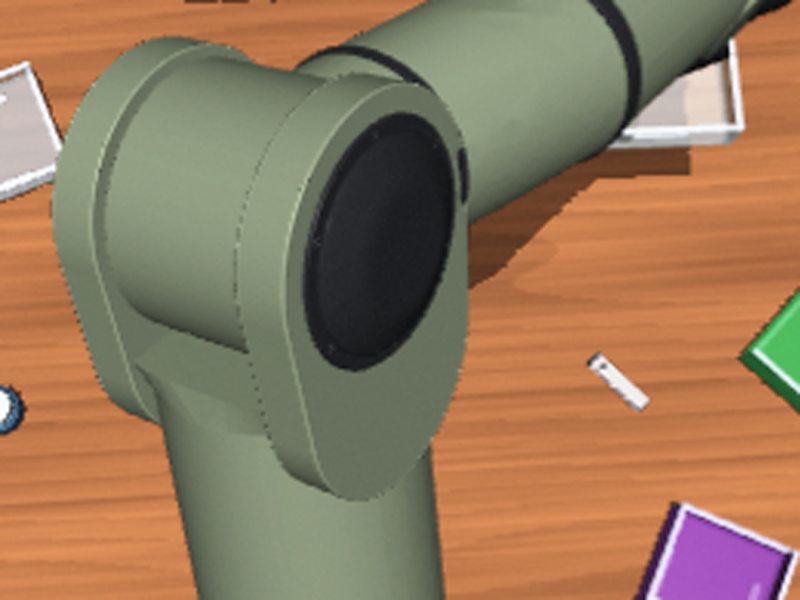

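The arm blocks the top camera's view of the base, and the tray is lifted at about (690,130). I'll use the side camera to check the comb and the held tray.

```bash
python3 - <<'E'
from act import *
snap("side1","side",roi=(150,60,430,270))
E
```

```text
(no output)
```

View pics/side1.png

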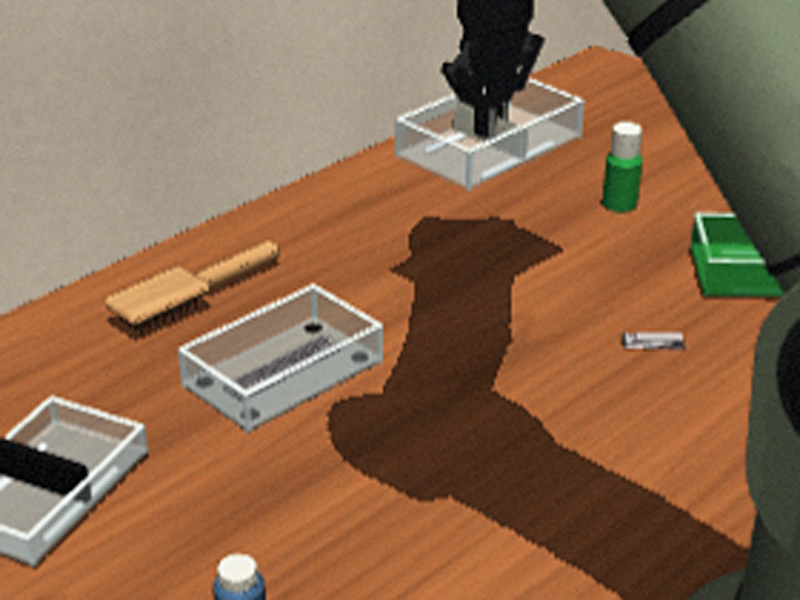

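The comb lies flat in the base (260-330, 340-385) and the middle tray hangs level. I'll seat it now.

```bash
python3 - <<'E'
from act import *
a=BASE[2]-np.pi
robot.goto([*BASE[:2],.13],quat(a)); st("above")
robot.move_l([*BASE[:2],.066],vel=.15)
g=robot.move_l([*BASE[:2],.050],vel=.03,guard=8);o=st("set %s"%g)
if o["tool_pos"][2]<.0585:
    hand.move_gripper(.4); st("open"); robot.move_l([*BASE[:2],.2],vel=.2)
snap("side2","side",roi=(150,60,430,270))
E
```

```text
above t 15.1 p [0.6132 0.0132 0.1303] w 0.104 g 68.2 F [-0.2 -0.5 -2.3]
set True t 16.0 p [0.6133 0.0151 0.0553] w 0.101 g 70.2 F [-0.4  0.4  4.8]
open t 16.4 p [0.6129 0.0152 0.055 ] w 0.397 g 0.0 F [ 0.1  0.4 -0.5]
```

View pics/side2.png

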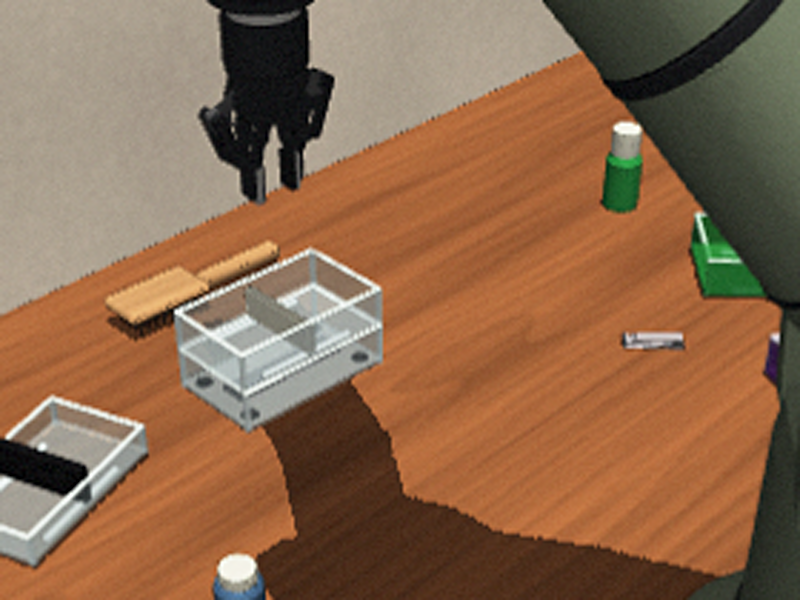

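The middle tray is seated squarely on the base. Now the clipper goes into its right compartment.

```bash
python3 - <<'E'
from act import *
x,y,w=P["clip"];a=w+np.pi/2;a2=BASE[2]; d=bl(-.0435,0)
k=choose((x,y),a,d,a2)
o=pick((x,y),a+k,.003,.45,30,lift=.2)
if o["gripper_width"]>.1: place(d,a2+k,.052,.33)
robot.goto([*P["top"][:2],.2],quat(P["top"][2]-np.pi)); st()
snap("side3","side",roi=(150,60,430,270))
E
```

```text
choose (np.float64(1.1361186104140062), -3.141592653589793)
down hit=False t 20.1 p [ 0.3817 -0.2817  0.0035] w 0.452 g 0.0 F [0.3 0.9 1.4]
gripped t 20.4 p [ 0.3819 -0.2816  0.0036] w 0.153 g 30.5 F [-0.8  1.4  8.8]
lifted t 21.6 p [ 0.3812 -0.2811  0.1993] w 0.15 g 29.5 F [-0.2 -0.3  0.4]
set hit=True t 24.4 p [ 0.611  -0.0284  0.0508] w 0.15 g 30.7 F [-0.5  0.2 -0.6]
released t 25.8 p [ 0.6105 -0.0283  0.249 ] w 0.328 g 0.0 F [ 0.7  0.1 -0.5]
 t 27.1 p [0.623  0.286  0.2005] w 0.332 g 0.0 F [-0.5 -1.   0.5]
```

View pics/side3.png

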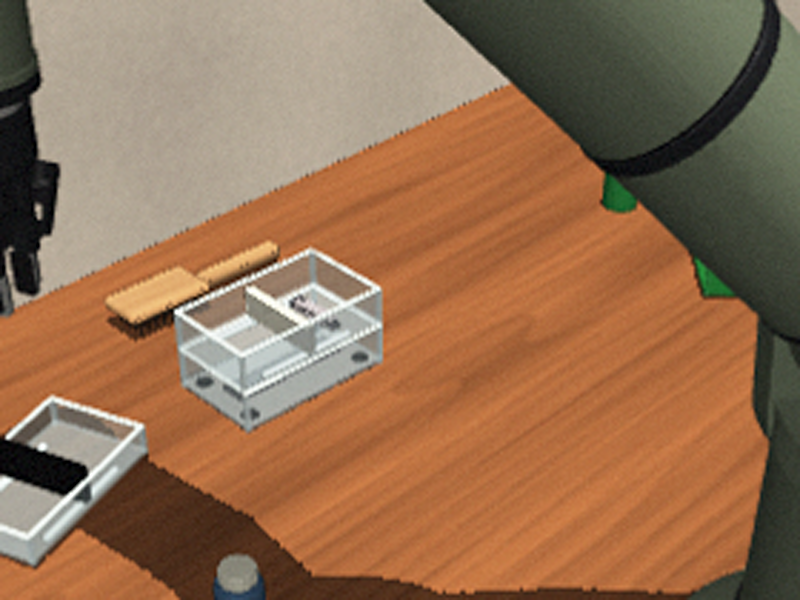

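The clipper lies flat in the right compartment (290-335, 300-325). Next is the black-bar tray.

```bash
python3 - <<'E'
from act import *
x,y,w=P["top"];B=BASE[:2]
k=choose((x,y),w,B,BASE[2])
o=pick((x,y),w+k,.020,.5,70,lift=.19,guard=10)
a=BASE[2]+k
robot.goto([*B,.19],quat(a)); st("above")
robot.move_l([*B,.113],vel=.15)
g=robot.move_l([*B,.096],vel=.03,guard=8);o=st("set %s"%g)
if o["tool_pos"][2]<.1035:
    hand.move_gripper(.4); st("open"); robot.move_l([*B,.25],vel=.2)
    robot.goto([*P["jar"][:2],.2],quat(0 if robot.ik([*P["jar"][:2],.2],quat(0)) is not None else np.pi)); st()
snap("side4","side",roi=(150,60,430,270))
E
```

```text
choose (np.float64(1.3114268164913576), -3.141592653589793)
down hit=False t 28.8 p [0.6228 0.2883 0.0208] w 0.5 g 0.0 F [ 0.3 -1.   0.6]
gripped t 29.2 p [0.6226 0.2886 0.0208] w 0.104 g 68.4 F [-1.2  0.   4.7]
lifted t 30.2 p [0.6217 0.2881 0.1888] w 0.102 g 68.1 F [-0.2 -0.2 -2.2]
above t 31.2 p [0.6134 0.017  0.1897] w 0.105 g 68.1 F [ 0.1  0.3 -0.9]
set True t 32.4 p [0.6133 0.0151 0.1014] w 0.104 g 70.3 F [-0.7  0.8  7.2]
open t 32.7 p [0.6128 0.0152 0.101 ] w 0.399 g 0.0 F [-0.5 -0.8 -0.2]
 t 34.9 p [0.3913 0.2614 0.2   ] w 0.403 g 0.0 F [ 0.4 -0.5 -0.8]
```

View pics/side4.png

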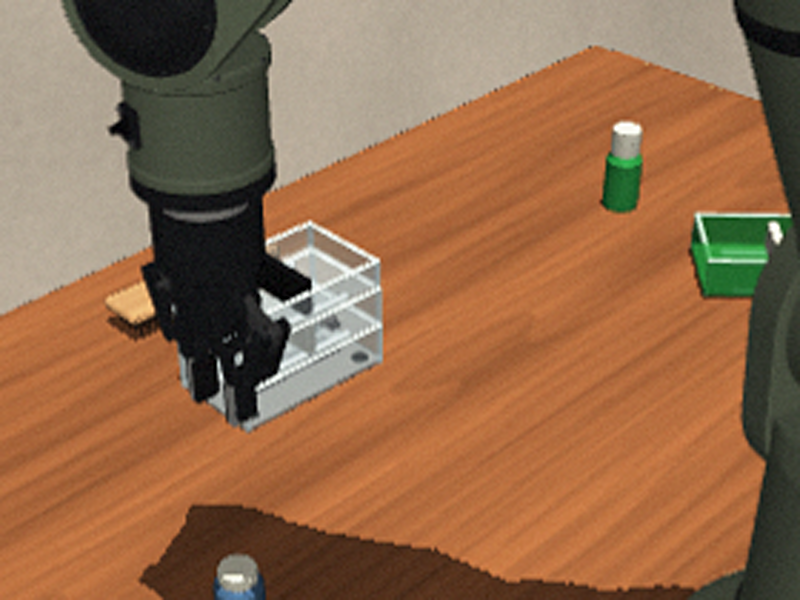

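The top tray is seated (the TCP stopped within 1 mm of the predicted height). Last, the jar.

```bash
python3 - <<'E'
from act import *
x,y,_=P["jar"];a2=BASE[2]+np.pi/2;d=bl(.0435,0)
k=choose((x,y),a2,d,a2)
o=pick((x,y),a2+k,.007,.8,35,lift=.2)
if o["gripper_width"]>.4: place(d,a2+k,.097,.63,lift=.25)
robot.goto([.40,.42,.3],quat(a2+k)); st()
c=snap("side5","side",roi=(150,60,430,270)); snap("top5","top")
E
```

```text
choose (np.float64(0.46423689121199657), -3.141592653589793)
down hit=False t 36.9 p [0.3908 0.2621 0.0075] w 0.805 g 0.0 F [ 0.6  0.6 -0.7]
gripped t 37.2 p [0.3907 0.2623 0.0077] w 0.479 g 33.7 F [-2.  -1.4 12.9]
lifted t 38.3 p [0.3901 0.2618 0.1992] w 0.474 g 35.4 F [-1.1  0.1 -1. ]
set hit=True t 40.7 p [0.6153 0.0586 0.0972] w 0.476 g 36.6 F [1.  0.9 2. ]
released t 41.9 p [0.6145 0.0586 0.249 ] w 0.628 g 0.0 F [ 0.1 -0.4 -0.9]
 t 43.5 p [0.4009 0.419  0.2999] w 0.63 g 0.0 F [0.5 0.  0.5]
```

View pics/side5.png

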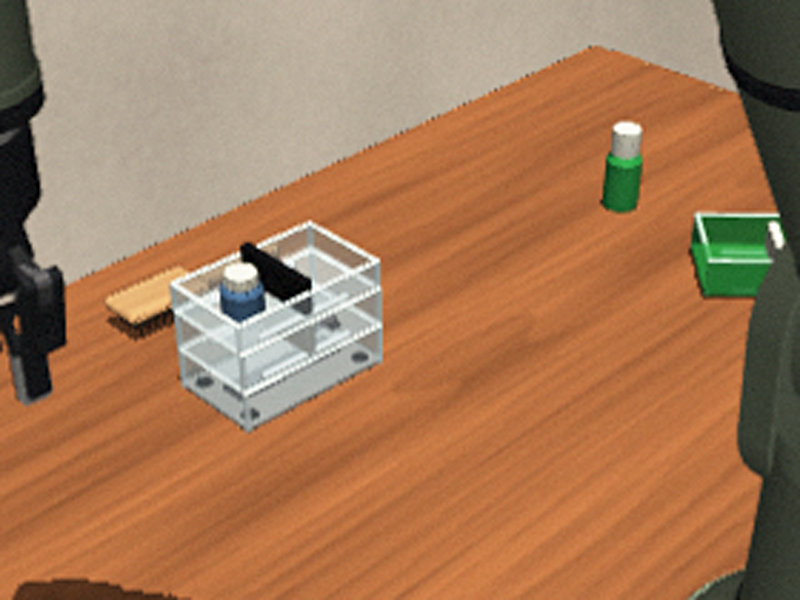

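View pics/top5.png

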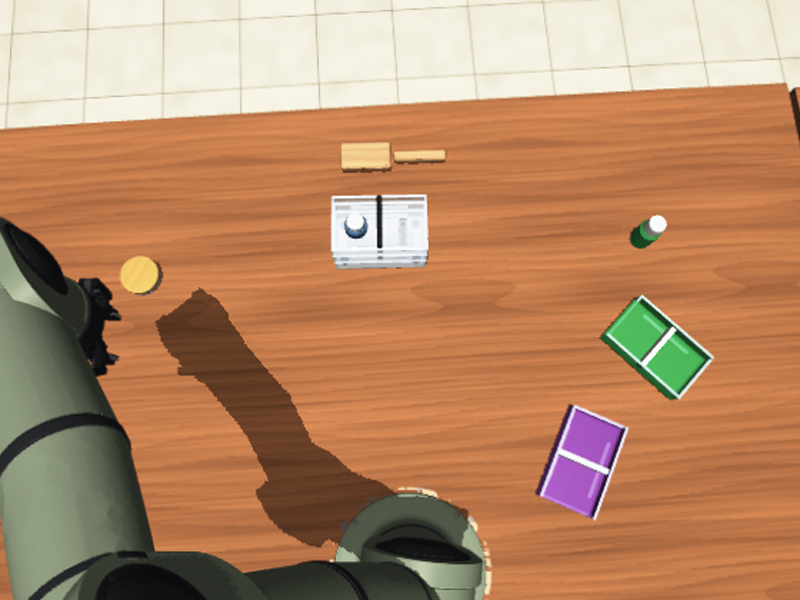

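Both views show three tiers stacked squarely at (380,230), with the jar upright on the left and the clipper on the right. The bystanders haven't moved, so I'm handing in.

```bash
python3 -c "
from bench import job,robot
robot.wait(0.5);print(job.hand_in())"
```

```text
the job is handed in; nothing more can be done
None
```

The organizer is rebuilt and handed in at about 44 s on the robot clock: comb flat in the base, white-bar tray holding the clipper, black-bar tray on top holding the upright jar; both trays looked fully and squarely seated in the last pictures, and the bystanders unmoved.

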